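Dock the glazed-bowl carrier in the decorating jig

ROBOT

A 6-joint arm with a two-finger parallel gripper is mounted at the origin on the work surface. World frame = base frame: x ahead of the robot, y to its left, z up, the work surface at z = 0. Lengths are in mm, angles in degrees, forces in N, time in s.
With the tool pointing down it reaches from about 375 to 825 mm from the base axis. Payload 5.5 kg.
Tool frame: the origin (TCP) lies at the very end of the fingers, on their centre line; the grasp point (between the pads) lies 19 mm behind it (pinch_z is the distance from the TCP to the grasp point, in mm); z points along the fingers, y is the line along which they close (so a half turn about z gives the same grasp; the last joint's range is limited). The gripper opens to 85 mm and grips with 20 to 120 N. Pads are 22 mm wide; open, the fingers measure 114 mm over their backs; the gripper's body (76 mm by 85 mm) begins 54 mm behind the grasp point. The pads swing forward as they close: fully open they stand 13 mm farther back than shut.
Start: joints at [0, 17.962, -2.699, 69.339, 0, 90], TCP at [599.996, -0, 231.299] pointing down, gripper open.
Joint ranges: [-152.73, 152.73], [-39.44, 99.34], [-58.76, 71.6], [-118.89, 123.64], [-81.53, 83.1], [-180, 180]. Speed limits (degrees/s): [136.94, 136.94, 172.46, 180, 180, 180].

INTERFACE

Orientations are given as a 3x3 rotation matrix whose columns are the frame's x, y, z axes.
In Python, from plant import * gives the robot as it stands.
- The arm moves only by the tool step_arm, never from a script. Its argument "steps" is text: rows parted by semicolons, each of 6 numbers parted by spaces: the shift along the tool's x, y, z in m, then the turn, a rotation vector about the tool's x, y, z in rad. A call has 1 to 20 rows; each row shifts and turns the commanded pose from where the row before left it, along the tool's axes as they then stand; what a row does not reach is not made up. A row lasts 1/10 s, in which the tool goes at most 50 mm and 8.59 degrees, less where a joint would pass 70% of its speed; a pose out of reach is approached as far as the arm can. A call with a gripper value outside its range is refused whole. "fingers" is the opening, from 0 (shut) to 1 (fully open), set as the call begins (left out, the last holds). The fingers move at their own pace and stop on an object; "grip_force" is the grip in N (left out, the last holds). Time passes only in rows, so rows that do not move let the fingers close. It gives the time, the measured TCP pose, the force, the opening and the grip force at its end, in the units of the state.
- observe(): the state, without advancing time (a new reading comes with each control period).
- get_image(name): name is "scene" or "side" or "wrist"; returns the picture (420x560x3 uint8, red, green, blue); there is no depth.
- camera_params(name): a dict with "camera_matrix" (3x3 intrinsics, pixels), "rvec" (rotation vector, rad) and "tvec" (3), from world to camera coordinates, as OpenCV has them. Camera axes: x right, y down, z forward; pixel columns grow to the right and rows downward; lengths in mm; the calibration is good to about 2 mm. A picture is of the moment at which its call begins: read the wrist's pose just before it. camera_params takes no time and is no camera call; for the wrist camera it gives the pose at the moment of the call.
- hand_in(): hands the job in; it is judged then, once.
Trained networks look in the newest picture that a camera, given by its name, has taken for a name from the list of things; names that differ only in an ending like _2 or _b are one class to them, and where a whole thing is asked for, a point or a joint stands for the part that bears it (a point fixed in the world has none). Each returns a list of dicts, best first, with "confidence" (0 to 1); they miss things now and then, are a little off and sometimes report something else, mostly with a low value. They report only what shows in the picture. A call takes as long as a camera call. They do not tell look-alikes from the thing itself.
- find_in(camera, query): "bbox" ([left, top, right, bottom] in pixels, round what is visible of it).
The state is a dict: "t": time; "joint_positions": joint angles; "joint_velocities": joint speeds; "effort": joint torques, N m; "tcp_pos": TCP position; "tool_rot": TCP orientation; "wrist_force": force on the tool from outside, world axes, zero at the start; "moment": the same for the moment, N m; "gripper_width": finger opening in mm; "grip_force": force on a finger pad.
Only numpy, scipy, OpenCV 4.12 (cv2) and the standard library are available. Lean on these libraries where they do the work, as an engineer would, in place of code of your own. Each camera call takes 0.05 s, during which the arm holds its last target. There are 200 camera calls.

TASK

Push the plywood carrier with the freshly glazed bowl into the decorating jig, tongue first, and keep it pressed against the jig's stops, firmly but without ramming it, until the slow sprung plunger has dropped right down through the hole in the carrier's tongue and locks it; then let go. Leave the bowl sitting in its nest without touching it, and do not disturb the other pots and the jar.

Things in the scene. Friction and masses are not known exactly. Their poses are not given: they have to be found in the camera images.
- jig: Decorating jig fixed to the bench on a thin 500 x 210 mm steel slide plate. Origin on the bench midway between its rails; x points into the jig, the way the carrier is pushed; z up. Two steel rails 18 mm high, inner faces at y = +/-57.5 mm, run from x = -40 to 220 mm. Over them stands an aluminium stop head 150 mm wide, 64 mm high; its black knob reaches 140 mm at most.
- jig_mouth (a point): Middle of the jig's flared mouth, at x = -88 mm in the jig, 9 mm up; here the rails stand 177 mm apart and narrow to 115 mm at x = -40 mm.
- jig_stop (a point): Mean place of the stops, x = 60 mm in the jig, 20 mm up: faces of the head's two legs (18 mm wide, at y = +/-45 mm), met by the carrier's shoulders. The head is clamped by eye, up to 18 mm nearer or farther: find it by touch. Two spring pins stand 10 mm out of the faces and push back, 5 N at first, 9 N when home. Keeping it home takes 10 to 15 N; over 35 N on the jig is ramming.
- plunger (a joint): Lift (m) of the 9 mm steel plunger with a greased round nose and black knob, 25 mm behind the stop faces. 0: fully down (nose 7.5 mm over the bench; so at the start); 0.0145: riding on the tongue; 0 again: down in its hole. The ramp lifts it; its damper resists fast pushing. It sinks in 2 to 3 s, only while the carrier is within 2 mm of the stops; let go too soon, it jams part-way or stays up.
- carrier: Loose waxed plywood carrier, 0.3 kg: board 120 mm long (x), 110 wide (y), 22 thick; origin at the centre of its underside, x forwards. From its front edge (x = 60 mm; beside the tongue lie the shoulders) an aluminium tongue 40 mm wide runs ahead, 22 mm high to x = 129 mm, then a ramp 30 mm wide down to the tip at x = 164 mm. The tongue passes between the stops (72 mm apart).
- carrier_hole (a point): Centre of the upright 13 x 18 mm hole through the tongue, at its top (85 mm ahead of the carrier's origin).
- carrier_back (a point): Middle of the carrier's rear face, 11 mm over the bench, where it can be pushed. The face is 110 mm wide, 22 mm high; with the carrier home it stands 10 to 46 mm inside the flared mouth's end, rails 18 mm high beside it.
- carrier_nest (a point): Centre of the bowl's nest on the carrier's top, 65 mm ahead of the rear face: four cork pegs 5 mm high.
- bowl: The freshly glazed white bowl, 90 mm across the rim, 40 mm high, standing loose in the carrier's nest; origin at the centre of its foot.
- blue_bowl: Bystander: a blue bowl, 110 mm across, 45 mm high; origin at the centre of its foot.
- glaze_jar: Bystander: a closed glaze jar, 64 mm across, 85 mm high; origin at the centre of its underside.
- red_cup: Bystander: a terracotta cup, 72 mm across the rim, 75 mm high; origin at the centre of its underside.
Mind the look-alikes: they are no part of the job. Of the things that look like the carrier, take the one that is farthest from the robot's base at the start.

How it is judged (in metres and radians):
On the way:
1. the carrier's tongue has lifted the plunger (value of joint plunger above 0.011 m and x of carrier in the frame of jig above -0.05 m), for 0.1 s.
At the end, for the whole second after the job is handed in: The carrier lies flat and still, square in the jig (within 0.1 rad, its origin beyond x = -24 mm in the jig), with the plunger down through its hole (lift under 3 mm); the bowl stands upright, within 8 mm of the nest's centre (value of joint plunger below 0.003 m and x of carrier in the frame of jig above -0.024 m and angle between the x axis of carrier and the x axis of jig, either way round below 0.1 rad and height (world z) of carrier below 0.004 m and linear speed of carrier below 0.01 m/s and distance between bowl and carrier_nest below 0.008 m and angle between bowl's own z axis and vertical below 0.1 rad); the robot touches nothing.
It fails at once if the carrier is rammed: more than 35 N on the jig (contact force between carrier and jig above 35 N).
It fails at once if the robot touches the freshly glazed bowl (contact force between any of the fingers, the arm and bowl above 0.3 N).
It fails at once if the bowl tips or leaves its nest (angle between bowl's own z axis and vertical above 0.4 rad or distance between bowl and carrier_nest above 0.015 m).
It fails at once if a bystander is pushed more than 15 mm (distance of any of blue_bowl, glaze_jar, red_cup from where it was at the start of the episode above 0.015 m).
It also fails if it takes over 51 s, if anything falls off the work surface, if the arm or the gripper's body presses on something with over 40 N, if the wrist force passes 120 N, or if a joint passes its speed limit or range.

## Working session

There is one attempt and no reset: what is moved stays moved. The work goes in short steps, Python scripts to look and compute and a tool call to move; the robot and the scene stay as the last step left them, time stands still between calls to the robot, and variables do not carry over. Pictures are saved under pics/ and viewed, at most 10 in all, crops included, and the job is handed in when it is done.

Besides the shell and the picture viewer there is one more tool, called as a command line: name --argument value ..., lists and objects as JSON in quotes. step_arm: Moves the arm, as the interface text tells. Its arguments: {"type":"object","properties":{"steps":{"type":"string"},"fingers":{"type":"number"},"grip_force":{"type":"number"}},"required":["steps"]}

```bash
mkdir -p pics; cat > h.py <<'E'
from plant import *
import numpy as np, cv2
def ray(cam,uv,z,p=None):
    p=p or camera_params(cam); K=np.array(p["camera_matrix"]);R=cv2.Rodrigues(np.array(p["rvec"],float))[0];t=np.array(p["tvec"],float).ravel()
    d=R.T@np.linalg.inv(K)@np.array([uv[0],uv[1],1.]);c=-R.T@t
    return c+d*(z-c[2])/d[2]
def proj(cam,P):
    p=camera_params(cam)
    return cv2.projectPoints(np.array(P,float).reshape(-1,3),np.array(p["rvec"],float),np.array(p["tvec"],float),np.array(p["camera_matrix"],float),None)[0].reshape(-1,2)
E
python3 - <<'E'
from h import *
for c in ["scene","side"]:
    im=get_image(c); cv2.imwrite(f"pics/{c}0.png",cv2.cvtColor(im,cv2.COLOR_RGB2BGR))
    for q in ["jig","carrier","bowl","blue_bowl","glaze_jar","red_cup"]:
        for d in find_in(c,q)[:4]:
            b=d["bbox"]; print(c,q,round(d["confidence"],2),np.round(b),np.round(ray(c,((b[0]+b[2])/2,(b[1]+b[3])/2),20)))
print(observe()["t"])
E
```

```text
scene jig 0.77 [221. 198. 488. 371.] [736.  61.  20.]
scene carrier 0.81 [ 94. 188. 197. 239.] [ 316. -164.   20.]
scene carrier 0.75 [251. 206. 358. 250.] [559.  88.  20.]
scene carrier 0.72 [258. 129. 300. 174.] [267. 231.  20.]
scene bowl 0.6 [270. 191. 314. 224.] [487. 109.  20.]
scene blue_bowl 0.76 [377. 192. 430. 229.] [642. 299.  20.]
scene blue_bowl 0.38 [252. 204. 359. 253.] [562.  87.  20.]
scene glaze_jar 0.78 [279. 262. 316. 319.] [687. -31.  20.]
side carrier 0.9 [180. 283. 283. 374.] [ 293. -197.   20.]
side carrier 0.79 [241. 199. 317. 244.] [521.  66.  20.]
side bowl 0.71 [252. 194. 291. 223.] [530. 129.  20.]
side blue_bowl 0.72 [267. 156. 303. 186.] [657. 298.  20.]
side glaze_jar 0.84 [349. 203. 377. 240.] [714. -26.  20.]
side red_cup 0.93 [230. 170. 256. 207.] [500. 256.  20.]
side red_cup 0.61 [349. 204. 376. 241.] [711. -27.  20.]
0.7
```

View pics/scene0.png

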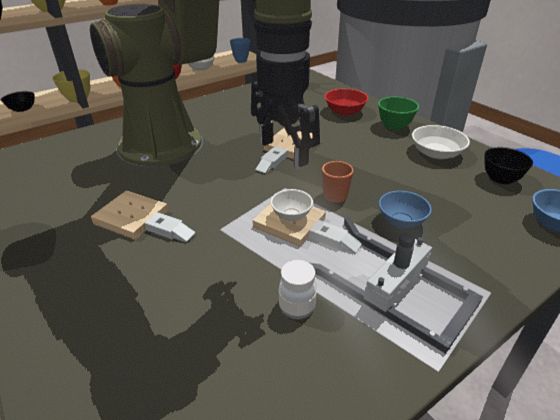

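View pics/side0.png

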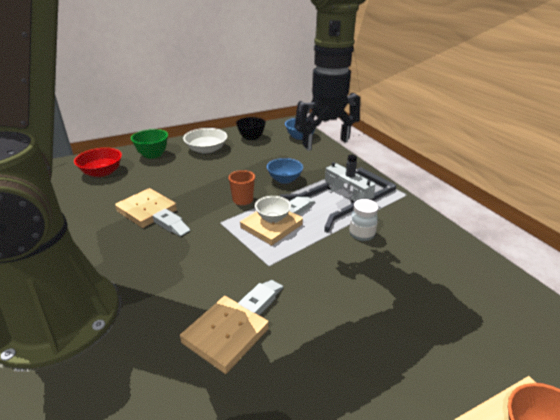

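The scene shows three carrier look-alikes: bare boards at scene (145,213) and (285,150), and one with the white bowl at (305,225). The last is about 520 mm out, against roughly 355 mm for the others, so it is farthest from the base and it also holds the bowl. I'll enlarge it to confirm.

```bash
python3 - <<'E'
import cv2
a=cv2.imread("pics/scene0.png")[185:350,215:495]; b=cv2.imread("pics/side0.png")[170:262,215:415]
cv2.imwrite("pics/c1.png",cv2.resize(a,(784,462),interpolation=cv2.INTER_CUBIC))
cv2.imwrite("pics/c2.png",cv2.resize(b,(800,368),interpolation=cv2.INTER_CUBIC))
E
```

```text
(no output)
```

View pics/c1.png

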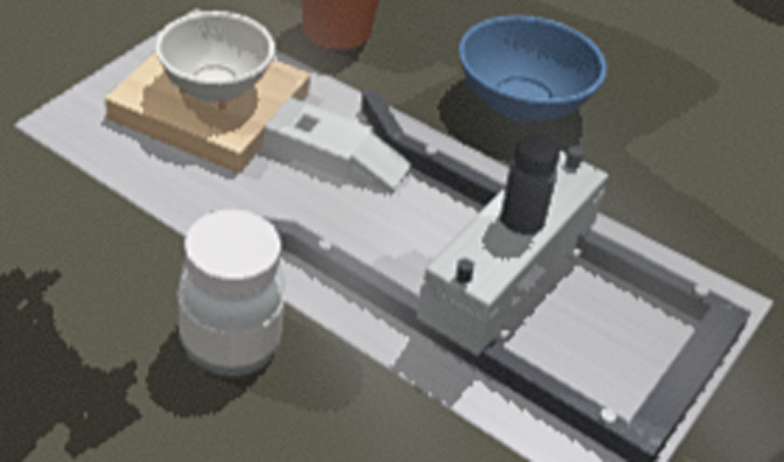

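View pics/c2.png

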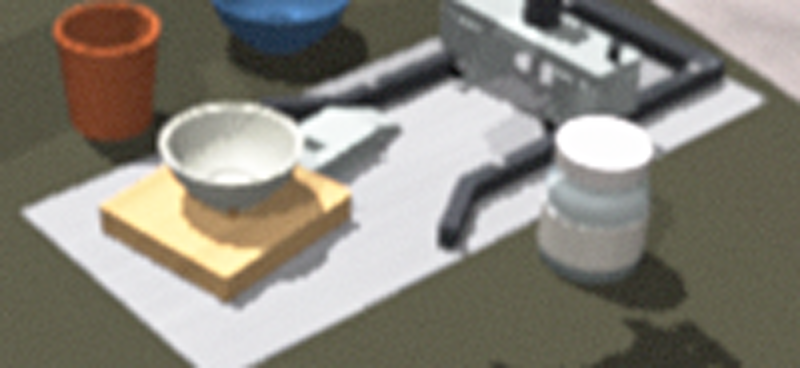

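Both crops confirm the bowl's carrier on the slide plate, with its tongue pointing at the jig. The jar stands beside the mouth on the -y side, the cup and blue bowl on the +y side. Next I'll fit the poses from corner pixels in both views.

```bash
python3 - <<'E'
from h import *
from scipy.optimize import least_squares
s=lambda u,v:(u/2.8+215-.3,v/2.8+185-.3)
d=lambda u,v:(u/4+215-.4,v/4+170-.4)
# carrier: local pts
C=[("scene",s(107,99),(-60,55,22)),("scene",s(238,152),(-60,-55,22)),("scene",s(309,76),(60,55,22)),("scene",s(308,123),(85,0,22)),
("side",d(100,208),(-60,55,22)),("side",d(226,282),(-60,-55,22)),("side",d(350,190),(60,-55,22))]
# left corner in scene may be rear-left or rear-right: try all by yaw: print world points first
for c,p,l in C: print(c,np.round(ray(c,p,22),1))
print("plate L/R scene",ray("scene",s(17,124),1).round(1),ray("scene",s(770,302),1).round(1),"side",ray("side",d(22,212),1).round(1),ray("side",d(765,98),1).round(1))
print("mouth left scene",ray("scene",s(366,97),18).round(1),"mouth right side",ray("side",d(448,233),18).round(1))
for n in ["scene","side"]:
    g=cv2.imread(f"pics/{n}0.png"); 
    hsv=cv2.cvtColor(g,cv2.COLOR_BGR2HSV)
    p=camera_params(n);R=cv2.Rodrigues(np.array(p["rvec"],float))[0];print(n,"cam",(-R.T@np.array(p["tvec"],float).ravel()).round())
# head corners top z=64
for uv in [(430,265),(480,302),(606,175),(540,140)]: print("head",ray("scene",s(*uv),64).round(1))
E
```

```text
scene [475.8  12.4  22. ]
scene [582.7  55.6  22. ]
scene [544.8 155.3  22. ]
scene [587.7 117.5  22. ]
side [431.  106.9  22. ]
side [470.4   5.   22. ]
side [582.6  56.2  22. ]
plate L/R scene [438.2 -46.9   1. ] [881.9 258.2   1. ] side [393.8 152.2   1. ] [925.5  53.6   1. ]
mouth left scene [586.9 176.9  18. ] mouth right side [617.9  -5.9  18. ]
scene cam [1084. -352.  591.]
side cam [ 145. -681.  622.]
head [767.7  55.5  64. ]
head [805.3  58.   64. ]
head [778.5 204.8  64. ]
head [730.  197.3  64. ]
```

```bash
cat >> h.py <<'E'
def delta(x,y,z,yaw,o=None):
    "shift in present tool axes to target; yaw of tool so that closing line is perpendicular to yaw dir"
    o=o or observe(); R=np.array(o["tool_rot"]); p=np.array(o["tcp_pos"])
    print("t",o["t"],"p",p.round(1),"dTool",(R.T@(np.array([x,y,z])-p)).round(1))
    fx=np.degrees(np.arctan2(R[1,0],R[0,0])); print("tool x yaw",fx,"turn about tool z (rad)",np.radians(-((yaw-fx+90)%180-90)))
E
python3 - <<'E'
from h import *
print(np.array(observe()["tool_rot"]).round(3).tolist())
delta(592.7,118,3,23)
b=[279,262,316,319];print(ray("scene",(297.5,290),42)); print(ray("side",(363,221),42))
E
```

```text
[[0.0, 1.0, 0.0], [1.0, -0.0, -0.0], [-0.0, 0.0, -1.0]]
t 0.7 p [600.   -0.  231.3] dTool [118.   -7.3 228.3]
tool x yaw 89.99876853474503 turn about tool z (rad) 1.1693491057128775
[701.27453436 -42.24085698  42.        ]
[694.41289585 -47.24955578  42.        ]
```

step_arm --steps "0.02 -0.0012 0.01 0 0 0;0.02 -0.0012 0.01 0 0 0;0.02 -0.0012 0.01 0 0 0;0.02 -0.0012 0.01 0 0 0;0.02 -0.0012 0.01 0 0 0;0.018 -0.0012 0.01 0 0 0;0 0 0.01 0 0 0.13;0 0 0.01 0 0 0.13;0 0 0.01 0 0 0.13;0 0 0.01 0 0 0.13;0 0 0.01 0 0 0.13;0 0 0.01 0 0 0.13;0 0 0 0 0 0.13;0 0 0 0 0 0.13;0 0 0 0 0 0.13;0 0 0 0 0 0" --fingers 0.75 --grip_force 25

```text
t: 2.3
tcp_pos: [592.8, 118.2, 111.1]
tool_rot: [[0.921, 0.39, -0.0], [0.39, -0.921, -0.0], [-0.0, 0.0, -1.0]]
wrist_force: [-0.5, 0.3, 0.9]
gripper_width: 64.6
grip_force: 0.0
```

```bash
python3 - <<'E'
from h import *
delta(592.7,118,3,23); print(observe()["gripper_width"])
cv2.imwrite("pics/w1.png",cv2.cvtColor(get_image("wrist"),cv2.COLOR_RGB2BGR))
c=np.array([508,82,22.]);a=np.radians(23);print(proj("wrist",[c+np.array([x*np.cos(a)-y*np.sin(a),x*np.sin(a)+y*np.cos(a),0]) for x,y in [(60,55),(60,-55),(85,0),(129,20),(129,-20)]]).round())
a=np.radians(12);g=np.array([687.4,109.8,18]);print(proj("wrist",[g+np.array([x*np.cos(a)-y*np.sin(a),x*np.sin(a)+y*np.cos(a),0]) for x,y in [(-88,88.5),(-88,-88.5),(-40,57.5),(-40,-57.5)]]).round())
E
```

```text
t 2.3 p [592.8 118.2 111.1] dTool [-2.000e-01  1.000e-01  1.081e+02]
tool x yaw 22.946487303130287 turn about tool z (rad) -0.0009339727519982256
64.58885649698519
[[200. 258.]
 [362. 258.]
 [281. 223.]
 [249. 156.]
 [314. 157.]]
[[190. 190.]
 [450. 238.]
 [250. 125.]
 [428. 161.]]
```

View pics/w1.png

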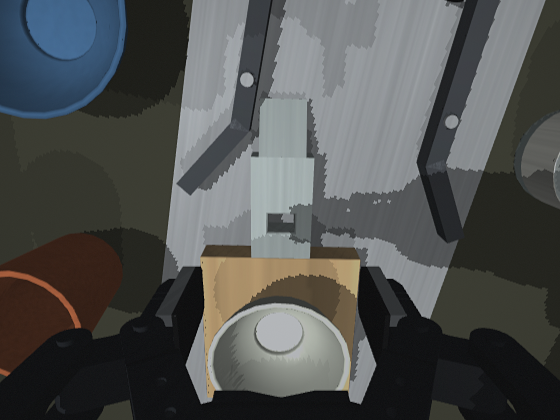

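The wrist view shows the tongue (hole at about 281,223), the board edge (200–360,258) and the mouth tips (185,190) and (450,240). All lie within a few pixels of the prediction, so I'll descend and grip the tongue.

step_arm --steps "0 0 0.015 0 0 0;0 0 0.015 0 0 0;0 0 0.015 0 0 0;0 0 0.015 0 0 0;0 0 0.015 0 0 0;0 0 0.012 0 0 0;0 0 0.01 0 0 0;0 0 0.007 0 0 0;0 0 0.003 0 0 0;0 0 0 0 0 0"

```text
t: 3.35
tcp_pos: [592.7, 118.0, 4.1]
tool_rot: [[0.921, 0.39, -0.0], [0.39, -0.921, -0.0], [-0.0, -0.0, -1.0]]
wrist_force: [-0.2, -0.3, -0.1]
gripper_width: 63.9
grip_force: 0.0
```

step_arm --steps "0 0 0 0 0 0;0 0 0 0 0 0;0 0 0 0 0 0;0 0 0 0 0 0;0 0 0 0 0 0;0 0 0 0 0 0;0 0 0 0 0 0;0 0 0 0 0 0" --fingers 0.4 --grip_force 25

```text
t: 4.15
tcp_pos: [593.5, 118.1, 5.1]
tool_rot: [[0.921, 0.39, 0.001], [0.39, -0.921, 0.0], [0.001, 0.0, -1.0]]
wrist_force: [-0.5, 0.5, 5.4]
gripper_width: 39.6
grip_force: 27.0
```

step_arm --steps "0 0.001 -0.0005 0 0 0.0068;-0.0002 0.002 0 0 0 0.0136;-0.0002 0.002 0 0 0 0.0136;-0.0002 0.002 0 0 0 0.0136;-0.0002 0.002 0 0 0 0.0136;-0.0002 0.002 0 0 0 0.0136;-0.0002 0.002 0 0 0 0.0136;-0.0002 0.002 0 0 0 0.0136;-0.0002 0.002 0 0 0 0.0136;-0.0002 0.002 0 0 0 0.0136;-0.0002 0.002 0 0 0 0.0136;-0.0002 0.002 0 0 0 0.0136;-0.0002 0.002 0 0 0 0.0136;-0.0002 0.002 0 0 0 0.0136;0 0.001 0 0 0 0.0068;0 0 0 0 0 0"

```text
t: 5.75
tcp_pos: [599.3, 90.4, 5.1]
tool_rot: [[0.978, 0.208, 0.001], [0.208, -0.978, 0.0], [0.001, -0.0, -1.0]]
wrist_force: [0.1, 1.6, 5.0]
gripper_width: 39.3
grip_force: 27.4
```

```bash
python3 - <<'E'
from h import *
delta(599.4,91.1,4,12); o=observe();print(o["wrist_force"],o["gripper_width"])
cv2.imwrite("pics/w2.png",cv2.cvtColor(get_image("wrist"),cv2.COLOR_RGB2BGR))
a=np.radians(12);g=np.array([687.4,109.8,18])
print(proj("wrist",[g+np.array([x*np.cos(a)-y*np.sin(a),x*np.sin(a)+y*np.cos(a),0]) for x,y in [(-88,88.5),(-88,-88.5),(-40,57.5),(-40,-57.5),(30,57.5),(30,-57.5)]]).round())
E
```

```text
t 5.75 p [599.3  90.4   5.1] dTool [ 0.3 -0.6  1.1]
tool x yaw 11.99310757189546 turn about tool z (rad) -0.00012029556388113634
[0.06733749 1.5889305  5.04279471] 39.278425603020224
[[ 51. 289.]
 [507. 289.]
 [115. 167.]
 [444. 167.]
 [ 83. -69.]
 [475. -69.]]
```

View pics/w2.png

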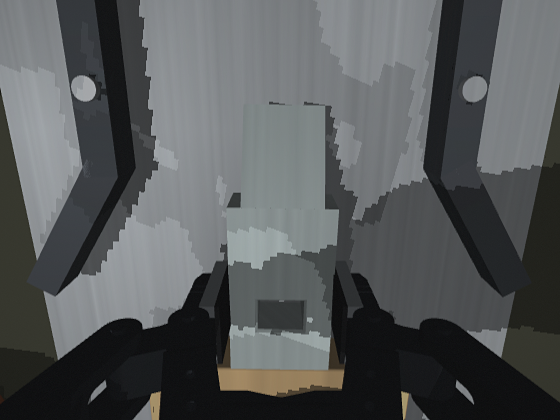

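The wrist view shows the tongue centred (column 283) between rails symmetric about column 280, so carrier and jig are aligned. I'll pull it forward 45 mm and release.

step_arm --steps "0.001 -0.0003 0 0 0 0;0.002 -0.0002 0 0 0 0;0.003 0 0 0 0 0;0.003 0 0 0 0 0;0.003 0 0 0 0 0;0.003 0 0 0 0 0;0.003 0 0 0 0 0;0.003 0 0 0 0 0;0.003 0 0 0 0 0;0.003 0 0 0 0 0;0.003 0 0 0 0 0;0.003 0 0 0 0 0;0.003 0 0 0 0 0;0.003 0 0 0 0 0;0.003 0 0 0 0 0;0.002 0 0 0 0 0;0.001 0 0 0 0 0;0 0 0 0 0 0"

```text
t: 7.6
tcp_pos: [642.0, 99.6, 4.8]
tool_rot: [[0.978, 0.208, -0.002], [0.208, -0.978, -0.001], [-0.002, 0.001, -1.0]]
wrist_force: [-2.6, -0.8, 8.0]
gripper_width: 39.8
grip_force: 27.3
```

step_arm --steps "0 0 0 0 0 0;0 0 0 0 0 0;0 0 0 0 0 0;0 0 0 0 0 0;0 0 0 0 0 0" --fingers 0.7

```text
t: 8.1
tcp_pos: [642.7, 100.4, 4.6]
tool_rot: [[0.978, 0.209, -0.0], [0.209, -0.978, -0.0], [-0.0, 0.0, -1.0]]
wrist_force: [1.5, 0.0, 0.2]
gripper_width: 59.5
grip_force: 0.0
```

step_arm --steps "0 0 -0.01 0 0 0;0 0 -0.02 0 0 0;0 0 -0.03 0 0 0;0 0 -0.03 0 0 0;0 0 -0.03 0 0 0;0 0 -0.02 0 0 0;-0.02 0 -0.01 0 0 0;-0.03 0 0 0 0 0;-0.03 0 0 0 0 0;-0.03 0 0 0 0 0;-0.03 0 0 0 0 0;-0.03 0 0 0 0 0;-0.02 0 0 0 0 0;-0.01 0 0 0 0 0;0 0 0 0 0 0" --fingers 0.6

```text
t: 9.6
tcp_pos: [446.7, 58.6, 155.5]
tool_rot: [[0.978, 0.209, 0.001], [0.209, -0.978, 0.0], [0.001, 0.0, -1.0]]
wrist_force: [0.2, -0.8, -0.2]
gripper_width: 51.1
grip_force: 0.0
```

```bash
python3 - <<'E'
from h import *
o=observe();print(o["t"],o["tcp_pos"],o["gripper_width"])
S=cv2.cvtColor(get_image("scene"),cv2.COLOR_RGB2BGR);W=cv2.cvtColor(get_image("wrist"),cv2.COLOR_RGB2BGR)
a=np.radians(12)
def J(x,y,z): return [687.4+x*np.cos(a)-y*np.sin(a),109.8+x*np.sin(a)+y*np.cos(a),z]
P=[J(-137+x,y,22) for x,y in [(-60,55),(-60,-55),(60,55),(60,-55),(85,0)]]
print(proj("wrist",P).round(),proj("scene",P).round())
cv2.imwrite("pics/m3.png",cv2.resize(np.hstack([S[150:350,200:480],W[:, :].copy()[0:200] if 0 else cv2.resize(W,(280,200))]),(800,286)))
cv2.imwrite("pics/m3.png",np.vstack([cv2.resize(S[170:330,200:480],(520,297)),cv2.resize(W,(400,300))[:, :].copy() if 0 else cv2.copyMakeBorder(cv2.resize(W,(400,300)),0,0,0,120,cv2.BORDER_CONSTANT)]))
E
```

```text
9.6 [446.72616693  58.57744138 155.51892897] 51.14414185781808
[[ 205.  132.]
 [ 356.  132.]
 [ 194.  -60.]
 [ 368.  -60.]
 [ 281. -108.]] [[296. 204.]
 [262. 227.]
 [340. 226.]
 [306. 253.]
 [334. 245.]]
```

View pics/m3.png

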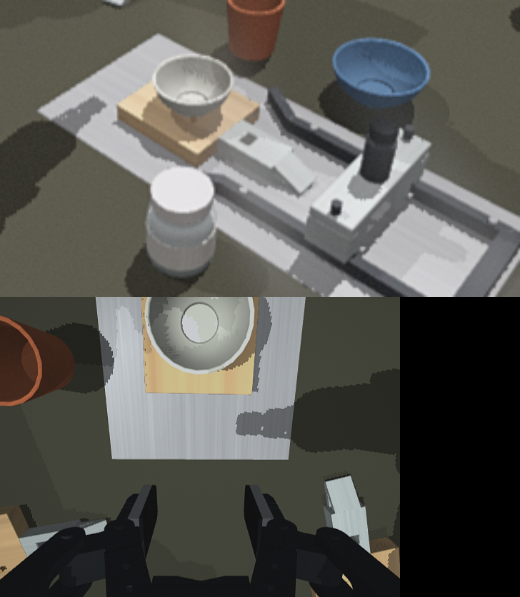

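The carrier is straight in front of the mouth, its rear edge at wrist pixels (203..353,131) as predicted, and the bowl is centred in its nest. Now I'll descend behind it and tilt the tool back to stay clear of the bowl.

step_arm --steps "0 0 0.02 0 0 0;0 0 0.025 0 0 0;0 0 0.025 0 0 0;0 0 0.025 0 0 0;0 0 0.02 0 0 0;0 0 0.015 0 0 0;0 0 0.012 0 0 0;0 0 0.007 0 0.05 0;0 0 0 0 0.05 0;0 0 0 0 0.05 0;0 0 0 0 0.05 0;0 0 0 0 0 0"

```text
t: 10.9
tcp_pos: [446.1, 58.5, 5.3]
tool_rot: [[0.959, 0.209, 0.194], [0.205, -0.978, 0.041], [0.198, -0.0, -0.98]]
wrist_force: [-0.3, 0.5, -0.7]
gripper_width: 51.3
grip_force: 0.0
```

```bash
python3 - <<'E'
from h import *
delta(497,69.3,6,12);o=observe();print(o["wrist_force"],np.array(o["tool_rot"]).round(3).tolist())
E
```

```text
t 10.9 p [446.1  58.5   5.3] dTool [51.1  0.1  9.7]
tool x yaw 12.04886759532121 turn about tool z (rad) 0.000852900435887331
[-0.33733588  0.49092391 -0.65943522] [[0.959, 0.209, 0.194], [0.205, -0.978, 0.041], [0.198, -0.0, -0.98]]
```

step_arm --steps "0.0098 0 0.002 0 0 0;0.0098 0 0.002 0 0 0;0.0098 0 0.002 0 0 0;0.00294 0 0.0006 0 0 0;0.00196 0 0.0004 0 0 0;0.00098 0 0.0002 0 0 0;0.00098 0 0.0002 0 0 0;0.00098 0 0.0002 0 0 0;0.00147 0 0.0003 0 0 0;0.00196 0 0.0004 0 0 0;0.00196 0 0.0004 0 0 0;0.00294 0 0.0006 0 0 0;0.00294 0 0.0006 0 0 0;0.00294 0 0.0006 0 0 0;0.00294 0 0.0006 0 0 0;0.00294 0 0.0006 0 0 0;0.00294 0 0.0006 0 0 0;0.00294 0 0.0006 0 0 0;0.00294 0 0.0006 0 0 0"

```text
t: 12.8
tcp_pos: [513.5, 72.9, 5.7]
tool_rot: [[0.958, 0.209, 0.194], [0.205, -0.978, 0.041], [0.199, -0.0, -0.98]]
wrist_force: [-1.5, -0.6, -0.5]
gripper_width: 51.1
grip_force: 0.7
```

step_arm --steps "0.00245 0 0.0005 0 0 0;0.00196 0 0.0004 0 0 0;0.00196 0 0.0004 0 0 0;0.00196 0 0.0004 0 0 0;0.00196 0 0.0004 0 0 0;0.00196 0 0.0004 0 0 0;0.00196 0 0.0004 0 0 0;0.00196 0 0.0004 0 0 0;0.00196 0 0.0004 0 0 0;0.00196 0 0.0004 0 0 0"

```text
t: 13.8
tcp_pos: [533.5, 77.1, 5.7]
tool_rot: [[0.958, 0.209, 0.194], [0.205, -0.978, 0.041], [0.199, -0.0, -0.98]]
wrist_force: [-1.1, 0.3, 0.9]
gripper_width: 51.3
grip_force: 0.7
```

step_arm --steps "0.00196 0 0.0004 0 0 0;0.00196 0 0.0004 0 0 0;0.00196 0 0.0004 0 0 0;0.00196 0 0.0004 0 0 0;0.00196 0 0.0004 0 0 0;0.00196 0 0.0004 0 0 0"

```text
t: 14.4
tcp_pos: [545.2, 79.6, 5.7]
tool_rot: [[0.958, 0.209, 0.194], [0.205, -0.978, 0.041], [0.199, 0.0, -0.98]]
wrist_force: [-1.7, -0.0, 0.3]
gripper_width: 51.1
grip_force: 0.8
```

step_arm --steps "0.00147 0 0.0003 0 0 0;0.00147 0 0.0003 0 0 0;0.00147 0 0.0003 0 0 0;0.00147 0 0.0003 0 0 0;0.00147 0 0.0003 0 0 0;0.00147 0 0.0003 0 0 0"

```text
t: 15.0
tcp_pos: [551.5, 81.1, 4.7]
tool_rot: [[0.959, 0.209, 0.19], [0.205, -0.978, 0.041], [0.195, -0.0, -0.981]]
wrist_force: [-7.7, -0.9, 2.8]
gripper_width: 51.2
grip_force: 3.8
```

step_arm --steps "0.00147 0 0.0003 0 0 0;0.00147 0 0.0003 0 0 0;0.00147 0 0.0003 0 0 0;0.00147 0 0.0003 0 0 0;0.00147 0 0.0003 0 0 0;0.00147 0 0.0003 0 0 0"

```text
t: 15.6
tcp_pos: [559.8, 82.9, 4.4]
tool_rot: [[0.959, 0.209, 0.189], [0.205, -0.978, 0.041], [0.194, -0.0, -0.981]]
wrist_force: [-9.2, -1.8, 4.2]
gripper_width: 51.0
grip_force: 4.2
```

step_arm --steps "0.00147 0 0.0003 0 0 0;0.00147 0 0.0003 0 0 0;0.00147 0 0.0003 0 0 0;0.00147 0 0.0003 0 0 0;0.00147 0 0.0003 0 0 0;0.00147 0 0.0003 0 0 0"

```text
t: 16.2
tcp_pos: [568.4, 84.7, 4.3]
tool_rot: [[0.96, 0.209, 0.189], [0.205, -0.978, 0.041], [0.193, -0.0, -0.981]]
wrist_force: [-8.9, -2.0, 4.5]
gripper_width: 50.6
grip_force: 4.4
```

step_arm --steps "0.00147 0 0.0003 0 0 0;0.00147 0 0.0003 0 0 0;0.00147 0 0.0003 0 0 0;0.00147 0 0.0003 0 0 0;0.00147 0 0.0003 0 0 0;0.00147 0 0.0003 0 0 0"

```text
t: 16.8
tcp_pos: [577.2, 86.6, 4.3]
tool_rot: [[0.959, 0.209, 0.189], [0.205, -0.978, 0.041], [0.194, -0.0, -0.981]]
wrist_force: [-7.0, -1.9, 2.1]
gripper_width: 51.6
grip_force: 3.5
```

step_arm --steps "0.00147 0 0.0003 0 0 0;0.00147 0 0.0003 0 0 0;0.00147 0 0.0003 0 0 0;0.00147 0 0.0003 0 0 0;0.00147 0 0.0003 0 0 0;0.00147 0 0.0003 0 0 0"

```text
t: 17.4
tcp_pos: [589.1, 89.0, 5.5]
tool_rot: [[0.958, 0.209, 0.194], [0.205, -0.978, 0.041], [0.198, -0.0, -0.98]]
wrist_force: [-3.9, -0.2, -0.3]
gripper_width: 51.2
grip_force: 1.6
```

step_arm --steps "0.00147 0 0.0003 0 0 0;0.00147 0 0.0003 0 0 0;0.00147 0 0.0003 0 0 0;0.00147 0 0.0003 0 0 0;0.00147 0 0.0003 0 0 0;0.00147 0 0.0003 0 0 0"

```text
t: 18.0
tcp_pos: [597.9, 90.9, 5.6]
tool_rot: [[0.958, 0.209, 0.194], [0.205, -0.978, 0.041], [0.199, 0.0, -0.98]]
wrist_force: [-2.9, -1.3, -0.9]
gripper_width: 51.4
grip_force: 1.6
```

step_arm --steps "0.00098 0 0.0002 0 0 0;0.00098 0 0.0002 0 0 0;0.00098 0 0.0002 0 0 0;0.00098 0 0.0002 0 0 0;0.00098 0 0.0002 0 0 0"

```text
t: 18.5
tcp_pos: [602.8, 91.9, 5.6]
tool_rot: [[0.958, 0.209, 0.194], [0.205, -0.978, 0.041], [0.199, -0.0, -0.98]]
wrist_force: [-2.7, -1.8, -0.5]
gripper_width: 51.4
grip_force: 1.5
```

step_arm --steps "0.00098 0 0.0002 0 0 0;0.00098 0 0.0002 0 0 0;0.00098 0 0.0002 0 0 0;0.00098 0 0.0002 0 0 0;0.00098 0 0.0002 0 0 0;0.00098 0 0.0002 0 0 0"

```text
t: 19.1
tcp_pos: [608.7, 93.2, 5.6]
tool_rot: [[0.958, 0.209, 0.194], [0.205, -0.978, 0.041], [0.199, 0.0, -0.98]]
wrist_force: [-2.6, -1.3, -1.1]
gripper_width: 51.2
grip_force: 1.5
```

step_arm --steps "0.00098 0 0.0002 0 0 0;0.00098 0 0.0002 0 0 0;0.00098 0 0.0002 0 0 0;0.00098 0 0.0002 0 0 0;0.00098 0 0.0002 0 0 0"

```text
t: 19.6
tcp_pos: [613.1, 94.3, 5.4]
tool_rot: [[0.959, 0.209, 0.193], [0.205, -0.978, 0.042], [0.198, -0.0, -0.98]]
wrist_force: [-6.1, -0.7, -1.1]
gripper_width: 51.2
grip_force: 2.6
```

step_arm --steps "0.00098 0 0.0002 0 0 0;0.00098 0 0.0002 0 0 0;0.00098 0 0.0002 0 0 0;0.00098 0 0.0002 0 0 0"

```text
t: 20.0
tcp_pos: [614.6, 94.7, 4.3]
tool_rot: [[0.959, 0.209, 0.189], [0.205, -0.978, 0.041], [0.194, -0.001, -0.981]]
wrist_force: [-9.9, -1.1, 1.1]
gripper_width: 51.5
grip_force: 4.8
```

step_arm --steps "0.00098 0 0.0002 0 0 0;0.00098 0 0.0002 0 0 0;0.00098 0 0.0002 0 0 0"

```text
t: 20.3
tcp_pos: [617.4, 95.3, 4.3]
tool_rot: [[0.959, 0.209, 0.189], [0.205, -0.978, 0.041], [0.194, -0.0, -0.981]]
wrist_force: [-10.1, -1.3, 2.4]
gripper_width: 51.0
grip_force: 4.8
```

step_arm --steps "0.00098 0 0.0002 0 0 0;0.00098 0 0.0002 0 0 0;0.00098 0 0.0002 0 0 0"

```text
t: 20.6
tcp_pos: [620.2, 95.9, 4.3]
tool_rot: [[0.96, 0.209, 0.189], [0.205, -0.978, 0.041], [0.193, -0.0, -0.981]]
wrist_force: [-10.2, -2.0, 2.6]
gripper_width: 51.3
grip_force: 5.3
```

step_arm --steps "0.00098 0 0.0002 0 0 0;0.00098 0 0.0002 0 0 0;0.00098 0 0.0002 0 0 0"

```text
t: 20.9
tcp_pos: [622.8, 96.5, 4.2]
tool_rot: [[0.96, 0.209, 0.189], [0.205, -0.978, 0.041], [0.193, -0.0, -0.981]]
wrist_force: [-11.6, -2.1, 5.0]
gripper_width: 51.4
grip_force: 6.1
```

step_arm --steps "0.00049 0 0.0001 0 0 0;0.00049 0 0.0001 0 0 0;0 0 0 0 0 0"

```text
t: 21.2
tcp_pos: [623.1, 96.4, 4.0]
tool_rot: [[0.96, 0.209, 0.187], [0.205, -0.978, 0.04], [0.192, -0.0, -0.981]]
wrist_force: [-12.3, -2.1, 4.1]
gripper_width: 51.4
grip_force: 6.6
```

step_arm --steps "0.00049 0 0.0001 0 0 0;0.00049 0 0.0001 0 0 0;0 0 0 0 0 0"

```text
t: 21.5
tcp_pos: [623.1, 96.4, 3.6]
tool_rot: [[0.96, 0.208, 0.186], [0.205, -0.978, 0.04], [0.19, -0.0, -0.982]]
wrist_force: [-15.1, -2.9, 5.5]
gripper_width: 51.4
grip_force: 7.6
```

The carrier stands home at TCP x = 623.1 with about 15 N, so I'll hold it there.

step_arm --steps "0 0 0 0 0 0;0 0 0 0 0 0;0 0 0 0 0 0;0 0 0 0 0 0;0 0 0 0 0 0;0 0 0 0 0 0;0 0 0 0 0 0;0 0 0 0 0 0;0 0 0 0 0 0;0 0 0 0 0 0;0 0 0 0 0 0;0 0 0 0 0 0;0 0 0 0 0 0;0 0 0 0 0 0;0 0 0 0 0 0;0 0 0 0 0 0;0 0 0 0 0 0;0 0 0 0 0 0;0 0 0 0 0 0;0 0 0 0 0 0"

```text
t: 23.5
tcp_pos: [623.1, 96.4, 3.6]
tool_rot: [[0.96, 0.209, 0.186], [0.205, -0.978, 0.04], [0.19, -0.0, -0.982]]
wrist_force: [-15.1, -3.4, 5.9]
gripper_width: 51.0
grip_force: 7.6
```

step_arm --steps "0 0 0 0 0 0;0 0 0 0 0 0;0 0 0 0 0 0;0 0 0 0 0 0;0 0 0 0 0 0;0 0 0 0 0 0;0 0 0 0 0 0;0 0 0 0 0 0;0 0 0 0 0 0;0 0 0 0 0 0;0 0 0 0 0 0;0 0 0 0 0 0;0 0 0 0 0 0;0 0 0 0 0 0;0 0 0 0 0 0;0 0 0 0 0 0;0 0 0 0 0 0;0 0 0 0 0 0;0 0 0 0 0 0;0 0 0 0 0 0"

```text
t: 25.5
tcp_pos: [623.1, 96.4, 3.6]
tool_rot: [[0.96, 0.208, 0.186], [0.205, -0.978, 0.04], [0.19, -0.0, -0.982]]
wrist_force: [-14.6, -2.6, 5.8]
gripper_width: 51.6
grip_force: 7.6
```

```bash
python3 - <<'E'
from h import *
S=cv2.cvtColor(get_image("scene"),cv2.COLOR_RGB2BGR);D=cv2.cvtColor(get_image("side"),cv2.COLOR_RGB2BGR);A=cv2.imread("pics/scene0.png");B=cv2.imread("pics/side0.png")
f=lambda i,x,y,w,h:cv2.resize(i[y:y+h,x:x+w],(400,300),interpolation=cv2.INTER_CUBIC)
cv2.imwrite("pics/m4.png",np.vstack([np.hstack([f(A,310,215,120,90),f(S,310,215,120,90)]),np.hstack([f(B,310,140,80,60),f(D,310,140,80,60)])]))
print(observe()["t"])
E
```

```text
25.6
```

View pics/m4.png

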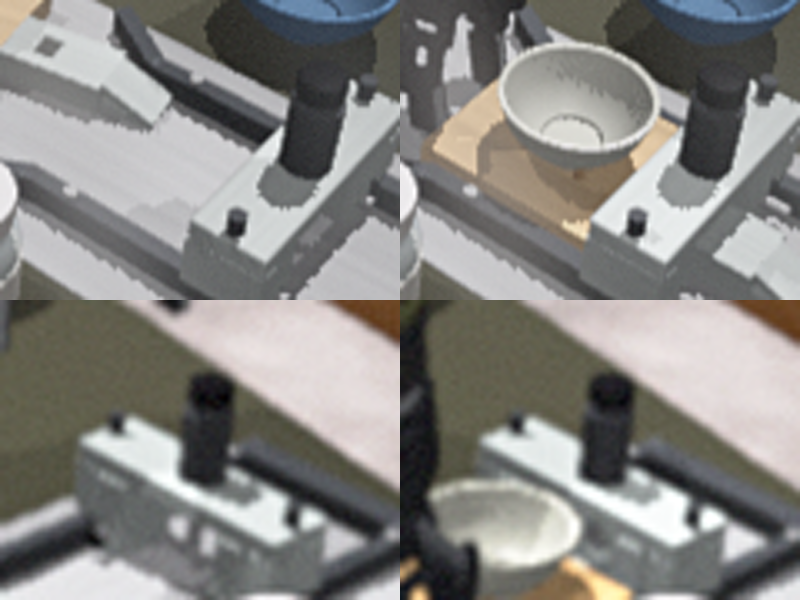

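The knob stands exactly as high as at the start in both views (tops at rows 63 and 372 of the panels), so the plunger is down. The carrier is against the head and the bowl is in its nest. I'll back off.

step_arm --steps "-0.001 0 -0.0002 0 0 0;-0.002 0 -0.0004 0 0 0;-0.002 0 -0.0004 0 0 0;-0.005 0 -0.001 0 0 0;-0.01 0 -0.002 0 0 0;-0.02 0 -0.005 0 0 0;-0.02 0 -0.005 0 0 0;-0.02 0 -0.01 0 0 0;-0.01 0 -0.02 0 0 0;0 0 -0.03 0 0 0;0 0 -0.03 0 0 0;0 0 -0.03 0 0 0;0 0 0 0 0 0;0 0 0 0 0 0"

```text
t: 27.0
tcp_pos: [517.2, 73.5, 120.5]
tool_rot: [[0.958, 0.209, 0.198], [0.205, -0.978, 0.042], [0.203, 0.0, -0.979]]
wrist_force: [-0.0, -0.7, -0.2]
gripper_width: 51.4
grip_force: 0.0
```

```bash
python3 - <<'E'
from h import *
S=cv2.cvtColor(get_image("scene"),cv2.COLOR_RGB2BGR);D=cv2.cvtColor(get_image("side"),cv2.COLOR_RGB2BGR)
f=lambda i,x,y,w,h:cv2.resize(i[y:y+h,x:x+w],(400,300),interpolation=cv2.INTER_CUBIC)
cv2.imwrite("pics/m5.png",np.hstack([f(S,310,215,120,90),f(D,310,140,80,60)]))
print(observe()["t"])
E
```

```text
27.1
```

View pics/m5.png

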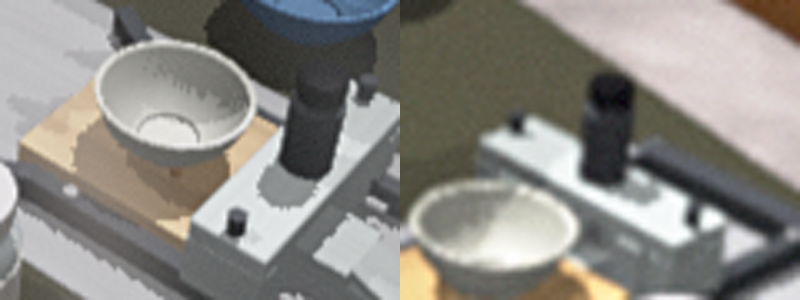

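The carrier is locked in the jig: the knob is down (panel tops at rows 65 and 72), the bowl is upright in its nest, and the arm is clear.

```bash
python3 -c "
from plant import *
print(hand_in())"
```

```text
the job is handed in; nothing more can be done
None
```

The carrier is home in the jig with the plunger down through its tongue, the bowl is upright in its nest, and the arm is clear; I handed the job in at about 27 s, but no verdict came back.

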